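# Lock the shaker platform

## Robot

A 6-joint arm with a two-finger parallel gripper is mounted at the origin on the work surface. World frame = base frame: x ahead of the robot, y to its left, z up, the work surface at z = 0. Lengths are in m, angles in degrees, forces in N, time in s.
With the tool pointing down it reaches from about 0.375 to 0.925 m from the base axis. Payload 5.7 kg.
Tool frame: the origin (TCP) lies midway between the tips of the shut fingers; the grasp point (between the pads) lies 19 mm behind it; z points along the fingers, y is the direction in which the jaws open and shut (so a half turn about z gives the same grasp; the last joint's range is limited). The gripper opens to 85 mm and grips with 20 to 120 N. Pads are 22 mm wide; open, the fingers measure 114 mm over their backs; the gripper's body (76 mm by 85 mm) begins 54 mm behind the grasp point. The pads swing forward as they close: fully open they stand 13 mm farther back than shut.
Start: joints at [-79.418, 20.558, 86.54, -0, 72.909, -6.595], TCP at [0.177, -0.573, 0.231] pointing down, gripper open.
Joint ranges: [-170.27, 170.27], [-57.76, 135], [12.27, 136.19], [-55.21, 235.2], [11.17, 155.16], [-170.74, 170.74]. Speed limits (degrees/s): [136.94, 136.94, 180, 180, 180, 180].

## Interface

Orientations are given as a 3x3 rotation matrix whose columns are the frame's x, y, z axes.
In Python, from station import manip, imaging gives the robot as it stands.
- The arm moves only by the tool send_rows, never from a script. Its argument "series" is text: rows parted by semicolons, each of 7 numbers parted by spaces: the shift along the tool's x, y, z in units of 25 mm (1.0 is 25 mm), then the turn, a rotation vector about the tool's x, y, z in rad, then the opening, from -1 (shut) to 1 (fully open). In form: x y z rx ry rz grip; .... A call has 1 to 8 rows; each row shifts and turns the pose as measured when the row begins, along the tool's axes as they then stand; what a row does not reach is not made up. A row lasts 1/12 s, in which the tool goes at most 41.7 mm and 7.16 degrees, less where a joint would pass 70% of its speed; a pose out of reach is approached as far as the arm can. A call is refused whole if a number of a shift passes 1 or a number of a turn 0.125, either way. A call with a gripper value outside its range is refused whole. The fingers move at their own pace and stop on an object; "newtons" is the grip in N (left out, the last holds). Time passes only in rows, so rows that do not move let the fingers close. It gives the time, the measured TCP pose, the force and the opening at its end, in the units of the state.
- manip.sense(): the state, without advancing time (a new reading comes with each control period).
- imaging.get_image(name): name is "scene" or "side" or "wrist"; returns a dict with "image" (384x512x3 uint8, red, green, blue), "range_z" (384x512 float32, m along the optical axis (not along the pixel's ray), 0 where there is no reading), "intrinsics" (3x3 intrinsics, pixels), "camera_from_world" (4x4, takes a point from world to camera coordinates); the wrist camera has in their place "tool_from_camera" (4x4, takes a point from camera to tool coordinates, whose origin is the TCP and whose axes are the flange's). Camera axes: x right, y up, looking along -z (the intrinsics and any distortion apply to the point x, -y, -z); pixel columns grow to the right and rows downward; lengths in m; the calibration is good to about 2 mm. The wrist camera is an equidistant fisheye: a pixel r from the principal point sees the ray r / f radians off the axis. A picture is of the moment at which its call begins: read the wrist's pose just before it.
- manip.sign_off(): hands the job in, once; it reports no verdict.
The state is a dict: "clock": time; "joint_positions": joint angles; "dq": joint speeds; "joint_torque": joint torques, N m; "eef_pos": TCP position; "tool_rot": TCP orientation; "force": force on the tool from outside, world axes, zero at the start; "moment": the same for the moment, N m; "width": finger opening in m.
Only numpy, scipy, OpenCV 4.12 (cv2) and the standard library are available. Lean on these libraries where they do the work, as an engineer would, in place of code of your own. Each camera call takes 0.05 s, during which the arm holds its last target.

## Task

Lock the shaker platform for moving: with the fingertips, push the slotted steel disc round by one of its two upright pegs until its slot lines up with the locking bar, then push the bar by its head along its rails and through the slot until it is fully home, its head against the guide block. Only push, do not lift the bar out of its rails, and leave the rack, clamps, bottle, vial and screwdriver as they are. Finish with the hand clear.

Things in the scene. Friction and masses are not known exactly. Their poses are not given: they have to be found in the camera images.
- lock: fixed platform lock: dark steel base plate 325 x 64 x 8 mm on the table. Origin at table height under the disc's axis; x is the way the bar is pushed, z up, y left of the push. Along x the bar's two rails run from -215 to -75 mm (18 mm apart, tops 18 mm above the table), then come guide block, disc (-38 to 38 mm) and keeper.
- guide (a point): centre of the rear face of the guide block, 21 mm above the table, at lock x -75 mm: two aluminium cheeks 32 mm long, 9 to 25 mm either side of the bar, tops 34 mm above the table. The bar's head stops against their rear face.
- keeper (a point): top centre of the keeper, an aluminium bridge beyond the disc, 28 mm long, 50 mm wide, at lock x +57 mm, top 34 mm above the table. The bar's nose passes under it.
- disc (a joint): angle (rad) of the slotted steel disc about its vertical axis, counter-clockwise from above. Disc 76 mm diameter, top 30 mm above the table, straight slot 20 mm wide right across. At 0 and at 3.14 the slot is in line with the bar. Starts at 0.55 to 2.6, stops at -0.3 and 3.44. Friction about 0.15 N m (6 N at a peg): stays where left. The bar's nose centres the last 0.15 rad.
- peg_a (a point): top centre of one of the disc's two upright steel pegs, each 12 mm diameter, standing 30 to 66 mm above the table, 27 mm from the disc's axis at right angles to the slot. With the disc at 0 this one is on the lock's +y side.
- peg_b (a point): top centre of the other peg, opposite the first (on the lock's -y side with the disc at 0). Same size.
- bar: locking bar, loose in its rails, steel, about 0.4 kg: shank 16 x 16 mm, its underside 8 mm above the table, and at the rear a cross-head, a plate 14 mm thick, 46 mm wide, 21 to 55 mm above the table. Origin on the shank's underside, under the head's front face; x along the shank to the nose, z up.
- bar_nose (a point): tip of the bar's tapered nose, 151 mm ahead of the head's front face. It starts 44 to 72 mm short of the disc's axis (lock x -72 to -44 mm); with the head against the guide block it is at lock x +76 mm, just out of the keeper.
- bar_head (a point): centre of the rear face of the bar's head (the face to push), 40 mm above the table, 14 mm behind the head's front face. Home: lock x -89 mm.
- rack: white plastic test-tube rack, 105 x 268 mm, 156 mm high, long side along its y; origin under its centre. Bystander, away to the robot's left.
- clamp_large: steel spring flask clamp, an open cup about 120 mm across and 95 mm high; origin under its centre. Bystander, to the robot's right.
- clamp_mid: steel spring flask clamp, about 100 mm across and 80 mm high; origin under its centre. Bystander, far right.
- clamp_small: steel spring flask clamp, about 76 mm across and 66 mm high; origin under its centre. Bystander, on the robot's side of the lock, beside the rails.
- bottle: small capped glass bottle, 54 mm diameter, 100 mm high; origin under its centre. Bystander beyond the keeper end of the lock.
- vial: small capped glass vial, 28 mm diameter, 55 mm high; origin under its centre. Bystander on the robot's side of the disc.
- driver: screwdriver lying flat, 170 mm long, black handle. Bystander on the far side of the rails, roughly parallel to them.

How it is judged (in metres and radians):
On the way, in this order (a step that is already met when the one before it is completed fails the run):
1. the disc's slot is in line with the bar (within 0.13 rad), the bar still short of home ((value of joint disc between -0.13 and 0.13 rad or value of joint disc between 3.0116 and 3.2716 rad) and x of bar_nose in the frame of lock below 0.05 m), for 0.1 s.
2. the bar is through the slot and home, its head within 6 mm of the guide block (x of bar_nose in the frame of lock between 0.07 and 0.082 m and y of bar_nose in the frame of lock between -0.006 and 0.006 m and z of bar_nose in the frame of lock below 0.022 m), for 0.2 s.
At the end, for the whole second after the job is handed in: The bar lies flat in its rails, through the disc's slot (slot in line within 0.13 rad) and under the keeper, its head within 6 mm of the guide block, at rest (all of step 2 and (value of joint disc between -0.13 and 0.13 rad or value of joint disc between 3.0116 and 3.2716 rad) and angle between bar's own z axis and vertical below 0.06 rad and linear speed of bar below 0.02 m/s); the robot touches nothing.
It fails at once if the bar is lifted (12 mm) or tipped out of its rails (z of bar in the frame of lock above 0.02 m or angle between bar's own z axis and vertical above 0.2 rad).
It fails at once if a bystander (rack, clamp, bottle, vial or screwdriver) is shifted by more than 20 mm, lifted or knocked over (distance of any of rack, clamp_large, clamp_mid, clamp_small, bottle, vial, driver from where it was at the start of the episode above 0.02 m or angle between any of rack, clamp_large, clamp_mid, clamp_small, bottle, vial's own z axis and vertical above 0.5 rad).
It also fails if it takes over 45 s, if anything falls off the work surface, if the arm or the gripper's body presses on something with over 40 N, if the wrist force passes 120 N, or if a joint passes its speed limit or range.

## Working session

There is one attempt and no reset: what is moved stays moved. The work goes in short steps, Python scripts to look and compute and a tool call to move; the robot and the scene stay as the last step left them, time stands still between calls to the robot, and variables do not carry over. Pictures are saved under pics/ and viewed, and the job is handed in when it is done.

Besides the shell and the picture viewer there is one more tool, called after "Call:" by a JSON object that holds its "api" and its "payload", one argument or row to a line. send_rows: Moves the arm, as the interface text tells. Its arguments: {"type":"object","properties":{"series":{"type":"string"},"newtons":{"type":"number"}},"required":["series"]}

```bash
mkdir -p pics; ls; python3 - <<'E'
from station import manip, imaging
import cv2,numpy as np
s=manip.sense();print(s)
for n in("scene","side"):
    d=imaging.get_image(n);cv2.imwrite(f"pics/{n}0.png",d["image"][:,:,::-1]);np.savez(f"{n}0.npz",**d)
    print(n,d["intrinsics"].tolist(),np.round(d["camera_from_world"],4).tolist(), [k for k in d])
E
```

```text
pics
{'clock': 0.0, 'joint_positions': array([-7.94151040e+01,  2.05971289e+01,  8.65990001e+01,  4.17828915e-04,
        7.29093653e+01, -6.59628593e+00]), 'dq': array([-9.04938975e-05,  2.47937715e-03, -3.87020285e-02, -4.54018807e-02,
        3.10285541e-02,  7.20124801e-02]), 'joint_torque': array([ 1.63061119e-03, -5.27612722e+01, -2.78619647e+01, -3.58038205e-04,
        1.31223147e-02, -8.05852185e-08]), 'eef_pos': array([ 0.17708978, -0.57255438,  0.23046189]), 'tool_rot': array([[ 9.55376103e-01,  2.95391929e-01, -3.31366332e-04],
       [ 2.95392034e-01, -9.55374411e-01,  1.81117189e-03],
       [ 2.18426643e-04, -1.82823331e-03, -9.99998305e-01]]), 'force': array([-0.34458456, -0.46362304, -0.13867168]), 'moment': array([-0.00168752, -0.01529931, -0.02554577]), 'width': 0.08519625725182521}
scene [[402.21309194632124, 0.0, 258.0342672933636], [0.0, 402.21309194632124, 188.2222827490109], [0.0, 0.0, 1.0]] [[-0.8252, 0.5649, -0.0053, 0.4477], [-0.3881, -0.56, 0.732, 0.158], [0.4105, 0.6061, 0.6813, -1.4744], [0.0, 0.0, 0.0, 1.0]] ['image', 'range_z', 'intrinsics', 'camera_from_world']
side [[397.6168323196407, 0.0, 260.99528046538626], [0.0, 397.6168323196407, 193.18068263252303], [0.0, 0.0, 1.0]] [[-0.9775, -0.2107, -0.0042, 0.5556], [0.1221, -0.5827, 0.8035, -0.1013], [-0.1717, 0.7849, 0.5953, -1.0926], [0.0, 0.0, 0.0, 1.0]] ['image', 'range_z', 'intrinsics', 'camera_from_world']
```

View pics/scene0.png

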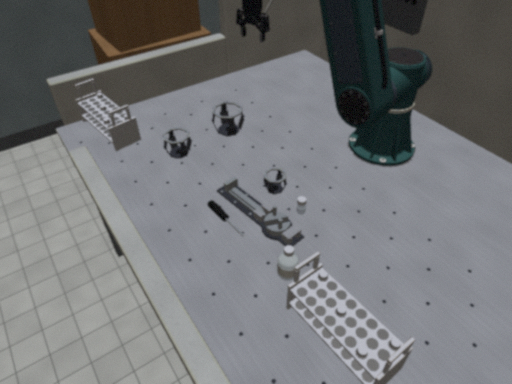

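View pics/side0.png

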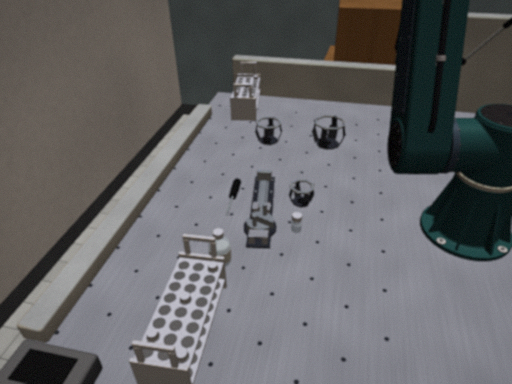

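The scene view shows the lock from about (230,185) to (295,240), with the vial at (301,204), small clamp at (275,180), bottle at (288,260) and driver at (225,215). I'll zoom in on it next.

```bash
cat > h.py <<'E'
import numpy as np,cv2
def load(n): return dict(np.load(n))
def pt(d,u,v,z=None):
    K=d["intrinsics"];T=d["camera_from_world"];R=T[:3,:3];t=T[:3,3]
    ray=np.array([(u-K[0,2])/K[0,0],-(v-K[1,2])/K[1,1],-1.])
    C=-R.T@t; w=R.T@ray
    if z is None:
        return C+w*d["range_z"][int(round(v)),int(round(u))]
    return C+w*(z-C[2])/w[2]
def proj(d,p):
    K=d["intrinsics"];T=d["camera_from_world"];c=T[:3,:3]@np.asarray(p)+T[:3,3]
    return np.array([K[0,0]*c[0]/-c[2]+K[0,2],K[1,1]*-c[1]/-c[2]+K[1,2]])
def ortho(d,x0,x1,y0,y1,zmin=-.01,zmax=.2): pass
E
python3 - <<'E'
from h import *
for n,(a,b,c,e) in dict(scene=(205,325,160,265),side=(220,320,160,260)).items():
    d=load(n+"0.npz");im=d["image"][c:e,a:b,::-1]
    k=6 if n=="scene" else 6
    im=cv2.resize(im,None,fx=k,fy=k,interpolation=cv2.INTER_CUBIC)
    im=cv2.convertScaleAbs(im,alpha=1.6)
    for i in range(a,b,20): cv2.putText(im,str(i),((i-a)*k,10),0,.4,(0,0,255));cv2.line(im,((i-a)*k,12),((i-a)*k,18),(0,0,255))
    for i in range(c,e,20): cv2.putText(im,str(i),(0,(i-c)*k+4),0,.4,(0,0,255))
    cv2.imwrite(f"pics/{n}0z.png",im)
E
```

```text
(no output)
```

View pics/scene0z.png

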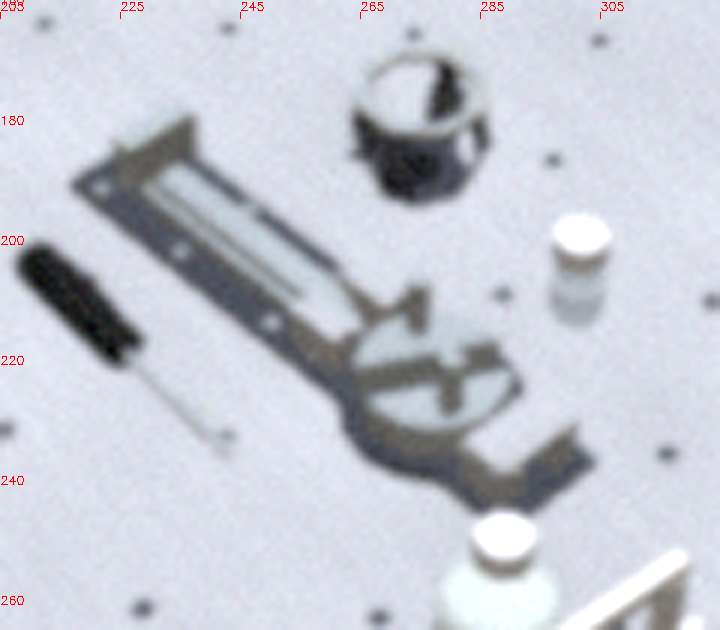

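View pics/side0z.png

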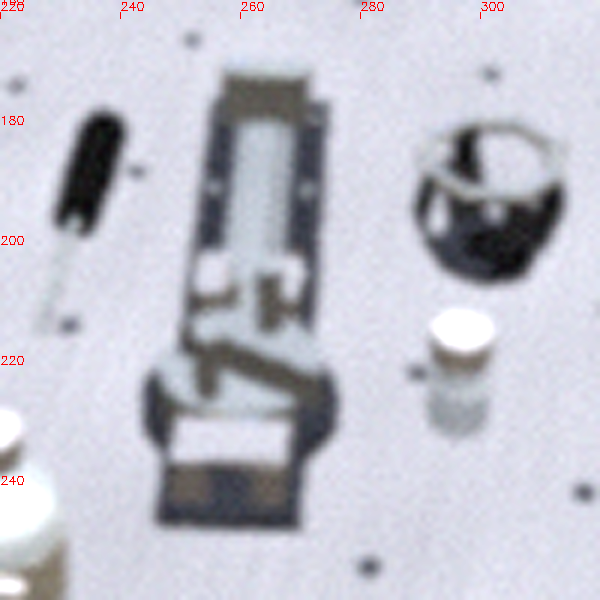

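```bash
python3 - <<'E'
from h import *
np.set_printoptions(precision=4,suppress=True)
S=load("side0.npz");C=load("scene0.npz")
def show(l,d,L):
    for u,v,z in L:
        print(l,u,v,z,pt(d,u,v,z), "depth",pt(d,u,v))
show("S keeper",S,[(249,230,.034),(269,229.5,.034),(268.3,237,.034),(247.5,237,.034)])
show("S head top",S,[(257.5,171.5,.055),(271.5,172,.055),(271,174.5,.055),(257,173.5,.055)])
show("S cheeks rearL",S,[(253,202.5,.034),(258,202.5,.034),(266,202.5,.034),(271,202.5,.034)])
show("S disc",S,[(246,222,.03),(276,222,.03),(260,213,.03),(260,228.5,.03)])
show("S slot ends",S,[(254.5,218.5,.03),(273.5,224.5,.03)])
show("S peg",S,[(264.5,206,.066),(254,217,.066)])
show("C head top",C,[(224,183,.055),(226,185.5,.055),(235,177.5,.055),(237.5,179.5,.055)])
show("C disc",C,[(263,219,.03),(292,222,.03),(277,212,.03),(278,231,.03)])
show("C slot ends",C,[(266,222.5,.03),(287.5,219,.03)])
show("C peg",C,[(274.2,208.5,.066),(280,217.5,.066)])
show("C vial cap",C,[(301.5,199.5,.055)]);show("S vial",S,[(297,214,.055)])
show("C bottle",C,[(289,248,.1)])
show("S clampS rim",S,[(303,185,.066)]);show("C clampS rim",C,[(275,176,.066)])
show("C drv",C,[(211,205,.015),(242,235,.005)])
E
```

```text
S keeper 249 230 0.034 [0.5665 0.1579 0.034 ] depth [0.5667 0.1569 0.0331]
S keeper 269 229.5 0.034 [0.5154 0.1451 0.034 ] depth [0.5204 0.1192 0.0104]
S keeper 268.3 237 0.034 [0.5115 0.1738 0.034 ] depth [0.5169 0.1462 0.0079]
S keeper 247.5 237 0.034 [0.5639 0.1849 0.034 ] depth [0.5658 0.1779 0.0273]
S head top 257.5 171.5 0.055 [ 0.5982 -0.0879  0.055 ] depth [ 0.5986 -0.0898  0.0537]
S head top 271.5 172 0.055 [ 0.5552 -0.094   0.055 ] depth [ 0.5707 -0.1776 -0.0012]
S head top 271 174.5 0.055 [ 0.5541 -0.0801  0.055 ] depth [ 0.5699 -0.1646 -0.0026]
S head top 257 173.5 0.055 [ 0.5972 -0.0767  0.055 ] depth [ 0.5995 -0.0863  0.0485]
S cheeks rearL 253 202.5 0.034 [0.5828 0.041  0.034 ] depth [0.5835 0.0382 0.0317]
S cheeks rearL 258 202.5 0.034 [0.5688 0.0381 0.034 ] depth [0.5739 0.0157 0.0161]
S cheeks rearL 266 202.5 0.034 [0.5464 0.0334 0.034 ] depth [0.5512 0.0097 0.0152]
S cheeks rearL 271 202.5 0.034 [0.5323 0.0304 0.034 ] depth [ 0.5391 -0.0061  0.0051]
S disc 246 222 0.03 [0.5832 0.1238 0.03  ] depth [0.5837 0.1219 0.0284]
S disc 276 222 0.03 [0.5036 0.107  0.03  ] de
[... 1266 characters left out ...]
8 ]
C peg 274.2 208.5 0.066 [0.5489 0.0915 0.066 ] depth [0.5453 0.0868 0.0599]
C peg 280 217.5 0.066 [0.5562 0.129  0.066 ] depth [0.5562 0.129  0.066 ]
C vial cap 301.5 199.5 0.055 [0.4541 0.099  0.055 ] depth [0.4548 0.0997 0.056 ]
S vial 297 214 0.055 [0.4497 0.0919 0.055 ] depth [0.4499 0.0898 0.0533]
C bottle 289 248 0.1 [0.6193 0.2494 0.1   ] depth [0.6196 0.2497 0.1005]
S clampS rim 303 185 0.066 [ 0.4498 -0.0293  0.066 ] depth [ 0.4578 -0.1223  0.0002]
C clampS rim 275 176 0.066 [ 0.4639 -0.0209  0.066 ] depth [ 0.4186 -0.0802  0.0007]
C drv 211 205 0.015 [ 0.6691 -0.0701  0.015 ] depth [ 0.6734 -0.0608  0.0252]
C drv 242 235 0.005 [0.6515 0.0775 0.005 ] depth [0.6556 0.0845 0.0145]
```

The measurements agree with each other. The disc axis is at about (0.547, 0.110) and lock x points at about 98.5° in world. The disc is at about 1.15 rad and the head is near (0.580, -0.087). I'll move over the lock and check with the wrist camera.

Call:
{"api": "send_rows", "payload": {
  "series": "1 -1 0 0 0 0 -1;1 -1 0 0 0 0 -1;1 -1 0 0 0 0 -1;1 -1 0 0 0 0 -1;1 -1 0 0 0 0 -1;1 -1 0 0 0 0 -1;1 -1 0 0 0 0 -1;1 -1 0 0 0 0 -1",
  "newtons": 40
}}

```text
clock: 0.77
eef_pos: [0.3097, -0.3188, 0.2266]
tool_rot: [[0.958, 0.285, -0.003], [0.285, -0.958, 0.002], [-0.002, -0.002, -1.0]]
force: [1.6, -0.1, 1.2]
width: 0.0001
```

Call:
{"api": "send_rows", "payload": {
  "series": "1 -1 0 0 0 0 -1;1 -1 0 0 0 0 -1;1 -1 0 0 0 0 -1;1 -1 0 0 0 0 -1;1 -1 0 0 0 0 -1;1 -1 0 0 0 0 -1;1 -1 0 0 0 0 -1;0 0 0 0 0 0 -1"
}}

```text
clock: 1.43
eef_pos: [0.4311, -0.0833, 0.2258]
tool_rot: [[0.958, 0.287, -0.003], [0.287, -0.958, 0.005], [-0.001, -0.006, -1.0]]
force: [0.5, -1.0, 0.3]
width: -0.0002
```

Call:
{"api": "send_rows", "payload": {
  "series": "1 -0.8 -0.5 0 0 0.075 -1;1 -0.8 -0.5 0 0 0.075 -1;1 -0.8 0 0 0 0 -1;0 -0.5 0 0 0 0 -1;0 0 0 0 0 0 -1;0 0 0 0 0 0 -1"
}}

```text
clock: 1.93
eef_pos: [0.4908, 0.0091, 0.2502]
tool_rot: [[0.99, 0.14, -0.007], [0.14, -0.99, 0.005], [-0.006, -0.006, -1.0]]
force: [-0.7, 0.4, -0.9]
width: 0.0
```

```bash
cat >> h.py <<'E'
def wpt(d,u,v,z):
    K=d["intrinsics"];a=np.array([(u-K[0,2])/K[0,0],(v-K[1,2])/K[1,1]]);r=np.hypot(*a)
    s=np.sin(r)/r if r>1e-9 else 1
    ray=np.array([a[0]*s,-a[1]*s,-np.cos(r)])
    M=d["wT"]@d["tool_from_camera"];w=M[:3,:3]@ray;C=M[:3,3]
    return C+w*(z-C[2])/w[2]
def wproj(d,p):
    M=np.linalg.inv(d["wT"]@d["tool_from_camera"]);c=M[:3,:3]@np.asarray(p)+M[:3,3]
    x=np.array([c[0],-c[1]]);r=np.arctan2(np.hypot(*x),-c[2]);K=d["intrinsics"]
    return x/np.hypot(*x)*r*K[0,0]+K[:2,2]
E
cat > snap.py <<'E'
import sys
from h import *
from station import manip, imaging
n,tag=sys.argv[1:3]
s=manip.sense();d=imaging.get_image(n)
T=np.eye(4);T[:3,:3]=s["tool_rot"];T[:3,3]=s["eef_pos"];d["wT"]=T
np.savez(tag+".npz",**d);cv2.imwrite(f"pics/{tag}.png",d["image"][:,:,::-1])
print(s["clock"],s["eef_pos"],s["tool_rot"].tolist(),d.get("intrinsics").tolist(),d["tool_from_camera"].round(4).tolist() if n=="wrist" else"")
E
python3 snap.py wrist w1
```

```text
1.9333 [0.49082825 0.00910958 0.25021011] [[0.9901890411372005, 0.13957766501034236, -0.006613489400591162], [0.13961386782754828, -0.9901914661228638, 0.005369201773551349], [-0.005799200119237785, -0.006239859590878012, -0.9999637160568693]] [[297.3186396354542, 0.0, 251.11940387559736], [0.0, 297.3186396354542, 194.30859460007528], [0.0, 0.0, 1.0]] [[-0.0001, 0.961, 0.2765, 0.0706], [1.0, 0.0001, -0.0002, 0.0007], [-0.0002, 0.2765, -0.961, -0.1433], [0.0, 0.0, 0.0, 1.0]]
```

View pics/w1.png

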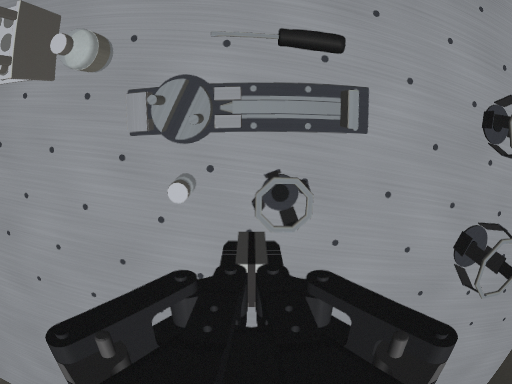

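The wrist view shows the lock clearly: disc at (183,109), keeper at (139,112), guide cheeks around x=228, and head at (352,109). I'll zoom for pixel-level points.

```bash
cat > zoom.py <<'E'
import sys
from h import *
tag,a,b,c,e,k=sys.argv[1],*map(int,sys.argv[2:7])
im=load(tag+".npz")["image"][c:e,a:b,::-1]
im=cv2.convertScaleAbs(cv2.resize(im,None,fx=k,fy=k,interpolation=cv2.INTER_CUBIC),alpha=1.5)
for i in range(a,b,10): cv2.putText(im,str(i),((i-a)*k,10),0,.35,(0,0,255));cv2.line(im,((i-a)*k,12),((i-a)*k,18),(0,0,255))
for i in range(c,e,10): cv2.putText(im,str(i),(0,(i-c)*k+4),0,.35,(0,0,255))
cv2.imwrite(f"pics/{tag}z{a}.png",im)
E
python3 zoom.py w1 120 250 65 150 6;python3 zoom.py w1 250 380 65 150 6
```

```text
(no output)
```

View pics/w1z120.png

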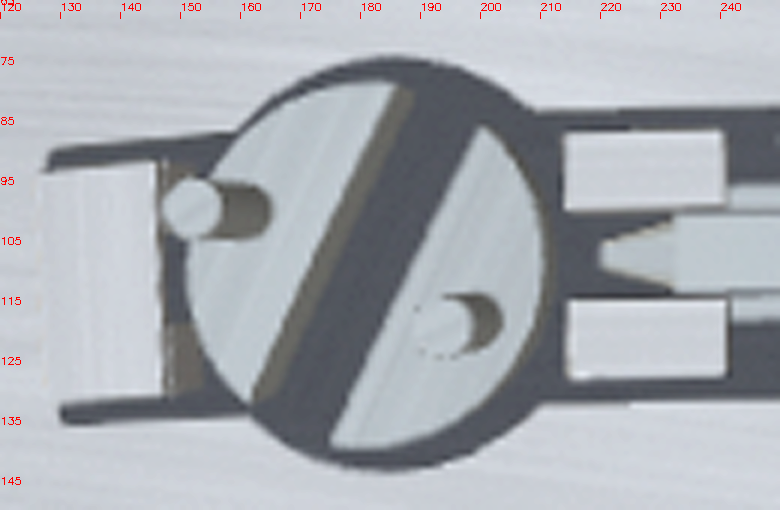

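View pics/w1z250.png

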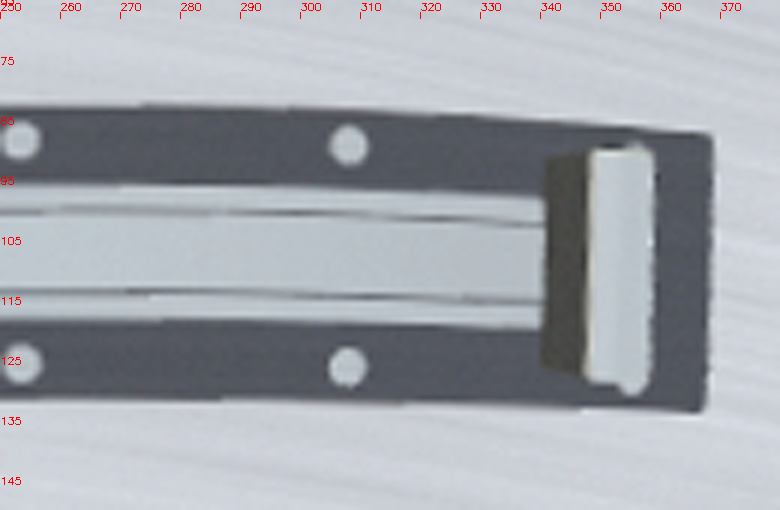

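```bash
python3 - <<'E'
from h import *
np.set_printoptions(precision=4,suppress=True)
d=load("w1.npz");d={k:d[k] for k in d}
P=lambda *a:wpt(d,*a)[:2]
kp=np.mean([P(127.5,93,.034),P(146,91.5,.034),P(147,131,.034),P(130,132,.034)],0)
gL=P(240,86.5,.034),P(240.5,99.5,.034),P(241,114.5,.034),P(241,127.5,.034);g=np.mean(gL,0)
print("keeper",kp,"guide",g,"dist",np.linalg.norm(kp-g))
ax=(kp-g)/np.linalg.norm(kp-g);ph=np.degrees(np.arctan2(ax[1],ax[0]));print("phi",ph)
o=g+ax*.075;print("disc axis",o, kp-ax*.057)
pb,pa=P(151.5,99.5,.066),P(194,119,.066)
print("pegs",pb,pa,"mid",(pa+pb)/2,"dist",np.linalg.norm(pa-pb))
v=pa-pb;print("disc angle",np.degrees(np.arctan2(v[1],v[0]))-90-ph)
for s in [((186,79),(160.5,131.5)),((199,86),(175,138.5))]:
    q=P(*s[0],.03)-P(*s[1],.03);print("slot edge",np.degrees(np.arctan2(q[1],q[0]))-ph)
nl=np.array([-ax[1],ax[0]])
L=lambda p:np.array([(p-o)@ax,(p-o)@nl])
H=[P(348,90,.055),P(357,90,.055),P(356,130,.055),P(346.5,128,.055)]
print("head",[L(h) for h in H],"nose",L(P(219.5,107.5,.016)))
print("shank mid",L(P(330,(102+114.5)/2,.024)),"world head",np.mean(H,0))
print("vial",L(P(178,193,.055)),P(178,193,.055),"clampS",P(283,203,.066))
E
```

```text
keeper [0.5435 0.1612] guide [0.5625 0.0324] dist 0.1301847727897471
phi 98.3890115881292
disc axis [0.5516 0.1066] [0.5518 0.1048]
pegs [0.5605 0.1325] [0.5431 0.0805] mid [0.5518 0.1065] dist 0.05481880762637547
disc angle -296.8937238637601
slot edge -118.6226128410584
slot edge -116.78833674000973
head [array([-0.1995, -0.0226]), array([-0.2107, -0.0234]), array([-0.2108,  0.0241]), array([-0.1987,  0.0222])] nose [-0.0477 -0.    ]
shank mid [-0.1861 -0.0003] world head [ 0.5814 -0.0961]
vial [0.0015 0.1002] [0.4522 0.0935] clampS [ 0.4611 -0.0321]
```

The pegs measure 54.8 mm apart with their midpoint on the disc axis (0.5517, 0.1066). Phi is 98.4°, the disc is at 63° (1.10 rad), and the nose is at lock x -48 mm. All of these match the given sizes. I'll push peg_a (lock about (-24,+12)) toward +y, then +x.

Call:
{"api": "send_rows", "payload": {
  "series": "1 -0.7 0.8 0 0 0 -1;1 -0.7 0.8 0 0 0 -1;1 -0.7 0.8 0 0 0 -1;0.5 -0.5 0.8 0 0 0 -1;0 0 0.8 0 0 0 -1;0 0 0.8 0 0 0 -1;0 0 0.6 0 0 0 -1;0 0 0 0 0 0 -1"
}}

```text
clock: 2.65
eef_pos: [0.5692, 0.0768, 0.1094]
tool_rot: [[0.992, 0.129, -0.006], [0.129, -0.992, 0.001], [-0.006, -0.002, -1.0]]
force: [0.1, -0.4, -0.4]
width: 0.0002
```

```bash
cat > st.py <<'E'
from h import *
from station import manip
o=np.array([.5517,.1066]);ph=np.radians(98.39);ax=np.array([np.cos(ph),np.sin(ph)]);nl=np.array([-ax[1],ax[0]])
s=manip.sense();p=s["eef_pos"];R=s["tool_rot"]
d=p[:2]-o
# lock axes expressed in tool
A=np.c_[np.r_[ax,0],np.r_[nl,0],[0,0,1]]
print("t",round(s["clock"],2),"lock mm",np.round([d@ax*1e3,d@nl*1e3,p[2]*1e3],1),"F lock",np.round(A.T@s["force"],1),"yaw err deg",np.round(np.degrees(np.arctan2(R[1,1],R[0,1]))+180-98.39,2),"tilt",np.round(R[:2,2],4))
E
python3 st.py
```

```text
t 2.65 lock mm [-32.1 -12.9 109.4] F lock [-0.4  0.  -0.4] yaw err deg -0.97 tilt [-0.0061  0.0007]
```

Call:
{"api": "send_rows", "payload": {
  "series": "0 -0.35 0.5 0 0 -0.02 -1;0 0 0.6 0 0 0 -1;0 0 0.6 0 0 0 -1;0 0 0.6 0 0 0 -1;0 0 0.3 0 0 0 -1;0 0 0 0 0 0 -1"
}}

```text
clock: 3.15
eef_pos: [0.5676, 0.0777, 0.0452]
tool_rot: [[0.99, 0.143, -0.006], [0.143, -0.99, -0.001], [-0.006, 0.0, -1.0]]
force: [-0.7, 0.6, -0.8]
width: -0.0001
```

```bash
python3 st.py; python3 snap.py wrist w2 >/dev/null
```

```text
t 3.15 lock mm [-30.9 -11.5  45.2] F lock [ 0.7  0.6 -0.8] yaw err deg -0.17 tilt [-0.0059 -0.0011]
```

View pics/w2.png

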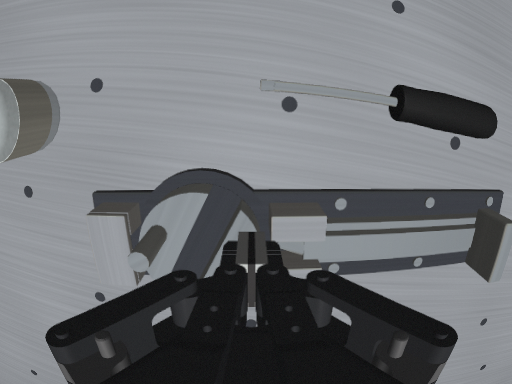

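The finger is in the clear behind peg_a. Next I shift x by +7 mm and push +y.

Call:
{"api": "send_rows", "payload": {
  "series": "0 -0.3 0 0 0 0 -1;0 0 0 0 0 0 -1;-0.3 0 0 0 0 0 -1;-0.3 0 0 0 0 0 -1;0 0 0 0 0 0 -1"
}}

```text
clock: 3.62
eef_pos: [0.5568, 0.0833, 0.0505]
tool_rot: [[0.99, 0.142, 0.007], [0.142, -0.99, -0.0], [0.007, 0.001, -1.0]]
force: [0.5, -0.4, 0.2]
width: 0.0
```

```bash
python3 st.py
```

```text
t 3.62 lock mm [-23.8  -1.6  50.5] F lock [-0.5 -0.4  0.2] yaw err deg -0.24 tilt [ 0.0074 -0.0002]
```

Call:
{"api": "send_rows", "payload": {
  "series": "-0.2 0 0.2 0 0 0 -1;-0.2 0 0 0 0 0 -1;0 0 0 0 0 0 -1"
}}

```text
clock: 3.87
eef_pos: [0.5543, 0.0829, 0.0488]
tool_rot: [[0.99, 0.141, 0.025], [0.141, -0.99, 0.002], [0.025, 0.002, -1.0]]
force: [-0.8, -0.6, -0.4]
width: 0.0
```

```bash
python3 st.py; python3 snap.py side s2 >/dev/null;python3 snap.py scene c2 >/dev/null; python3 zoom.py s2 220 320 160 260 6;python3 zoom.py c2 215 325 160 260 6
```

```text
t 3.87 lock mm [-23.8   0.9  48.8] F lock [-0.5  0.9 -0.4] yaw err deg -0.26 tilt [0.0253 0.0016]
```

View pics/s2z220.png

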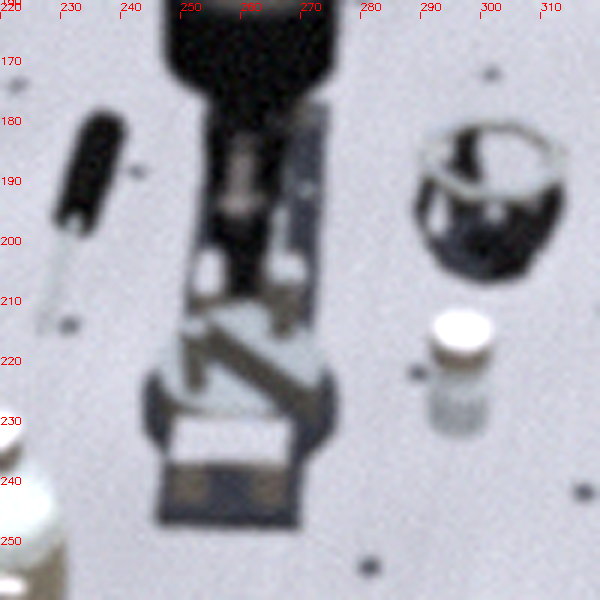

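View pics/c2z215.png

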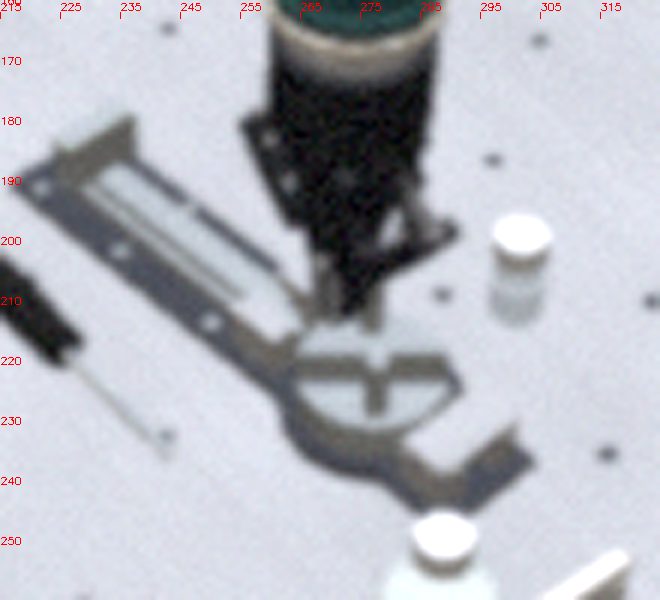

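The disc is rotating. I'll continue the +y push and correct the tilt.

Call:
{"api": "send_rows", "payload": {
  "series": "-0.25 0 0 0 -0.025 0 -1;-0.25 0 0.1 0 -0.01 0 -1;0 0 0 0 0 0 -1"
}}

```text
clock: 4.22
eef_pos: [0.5513, 0.0824, 0.0488]
tool_rot: [[0.99, 0.14, 0.008], [0.14, -0.99, -0.001], [0.007, 0.002, -1.0]]
force: [-0.5, -0.4, -1.2]
width: 0.0002
```

```bash
python3 st.py
```

```text
t 4.22 lock mm [-23.9   3.9  48.8] F lock [-0.3  0.5 -1.2] yaw err deg -0.34 tilt [ 0.0076 -0.0011]
```

Call:
{"api": "send_rows", "payload": {
  "series": "0.3 0 0 0 0 0 -1;0 0.6 0 0 0 0 -1;0 0.5 0 0 0 0 -1;-0.7 0 0 0 0 0 -1;-0.5 0 0.1 0 0 0 -1;0 0 0 0 0 0 -1"
}}

```text
clock: 4.72
eef_pos: [0.5296, 0.05, 0.0446]
tool_rot: [[0.99, 0.141, -0.001], [0.141, -0.99, -0.002], [-0.001, 0.002, -1.0]]
force: [0.5, 0.5, -1.2]
width: -0.0004
```

```bash
python3 st.py;python3 snap.py wrist w3 >/dev/null
```

```text
t 4.72 lock mm [-52.8  30.2  44.6] F lock [ 0.4 -0.6 -1.2] yaw err deg -0.29 tilt [-0.0009 -0.0017]
```

View pics/w3.png

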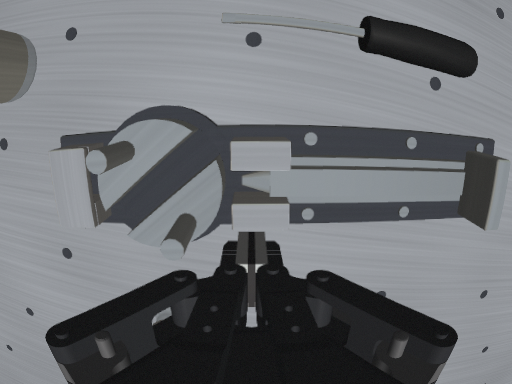

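Both pegs are visible, with tops near (96,161) and (173,250). The finger is behind peg_a.

```bash
cat >lk.py <<'E'
from h import *
o=np.array([.5517,.1066]);ph=np.radians(98.39);ax=np.array([np.cos(ph),np.sin(ph)]);nl=np.array([-ax[1],ax[0]])
def L(p): q=np.asarray(p)[:2]-o;return np.round([q@ax*1e3,q@nl*1e3],1)
E
python3 - <<'E'
from lk import *
d=load("w3.npz")
for uv in [(96,161),(173,250)]: 
    l=L(wpt(d,*uv,.066));print(l,np.hypot(*l),np.degrees(np.arctan2(l[1],l[0])))
E
```

```text
[ 16.9 -21.6] 27.425717857514687 -51.960110499286955
[-17.   21.5] 27.408940147331492 128.33334010909863
```

Call:
{"api": "send_rows", "payload": {
  "series": "0.15 -0.5 0 0 0 0 -1;0 -0.5 0 0 0 0 -1;0 -0.3 0 0 0 0 -1;0 0 0 0 0 0 -1"
}}

```text
clock: 5.1
eef_pos: [0.5254, 0.0796, 0.0441]
tool_rot: [[0.989, 0.145, -0.011], [0.144, -0.989, -0.012], [-0.012, 0.01, -1.0]]
force: [0.5, -0.6, 0.3]
width: -0.0002
```

```bash
python3 st.py;python3 snap.py wrist w4 >/dev/null
```

```text
t 5.1 lock mm [-22.8  29.9  44.1] F lock [-0.6 -0.4  0.3] yaw err deg -0.07 tilt [-0.0107 -0.0121]
```

View pics/w4.png

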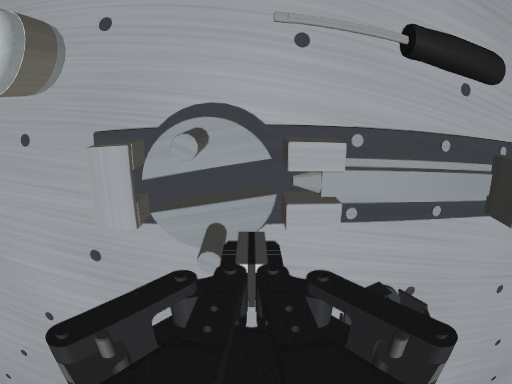

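```bash
python3 - <<'E'
from lk import *
d=load("w4.npz")
for uv in [(183,145.5),(208,261)]: 
    l=L(wpt(d,*uv,.066));print(l,np.hypot(*l),np.degrees(np.arctan2(l[1],l[0])))
for a,b in [((144,180),(270,158)),((152,211),(275,195))]:
    q=L(wpt(d,*b,.03))-L(wpt(d,*a,.03));print("slot",np.degrees(np.arctan2(q[1],q[0])))
E
```

```text
[  4.7 -27.3] 27.701624501101016 -80.23164983236433
[-3.3 26.2] 26.40700664596425 97.17884045661323
slot -170.74837150377064
slot -172.4159886185779
```

The disc is at about 8.5°, so it needs about 4 mm more.

Call:
{"api": "send_rows", "payload": {
  "series": "0 -0.17 0 0 0 0 -1;0 0 0 0 0 0 -1"
}}

```text
clock: 5.32
eef_pos: [0.5241, 0.0842, 0.044]
tool_rot: [[0.989, 0.148, -0.013], [0.147, -0.989, -0.014], [-0.015, 0.012, -1.0]]
force: [-0.9, -1.3, 1.8]
width: -0.0001
```

```bash
python3 st.py;python3 snap.py wrist w5 >/dev/null;python3 zoom.py w5 80 300 90 280 3
```

```text
t 5.32 lock mm [-18.1  30.6  44. ] F lock [-1.1  1.1  1.8] yaw err deg 0.1 tilt [-0.013  -0.0144]
```

View pics/w5z80.png

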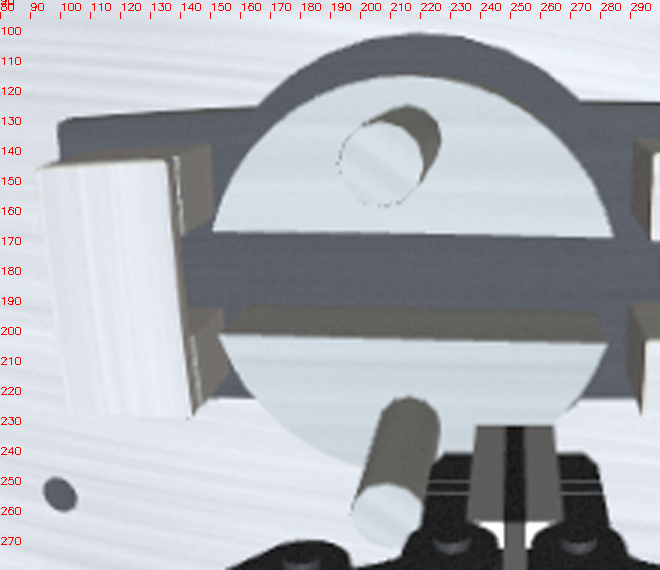

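```bash
python3 - <<'E'
from lk import *
d=load("w5.npz")
for uv in [(206.5,144.5),(208.5,261)]: 
    l=L(wpt(d,*uv,.066));print(l,np.hypot(*l),np.degrees(np.arctan2(l[1],l[0])))
for a,b in [((151,166.5),(283,169)),((153,201),(281,204))]:
    q=L(wpt(d,*b,.03))-L(wpt(d,*a,.03));print("slot",np.degrees(np.arctan2(q[1],q[0])), L(wpt(d,*a,.03)),L(wpt(d,*b,.03)))
E
```

```text
[ -0.3 -26.9] 26.901672810440616 -90.63895989899163
[ 1.2 26.7] 26.72695268825086 87.42664053682319
slot 178.42200297207842 [ 36.5 -10.9] [-36.1  -8.9]
slot 178.58168725280197 [37.1  9.2] [-35.6  11. ]
```

The slot is in line within about 2° (θ ≈ -1.6°). I'll back off, lift, and go behind the bar's head.

Call:
{"api": "send_rows", "payload": {
  "series": "0 0.5 0 0 0 0 -1;0 0.5 -0.5 0.012 0.015 0 -1;0.4 0.9 -0.9 0 0 0 -1;0.4 1 -0.4 0 0 0 -1;0.4 1 0 0 0 0 -1;0 1 0 0 0 0 -1;0 1 0 0 0 0 -1;0 1 0 0 0 0 -1"
}}

```text
clock: 6.03
eef_pos: [0.5877, -0.0841, 0.0919]
tool_rot: [[0.988, 0.155, 0.01], [0.155, -0.988, 0.005], [0.011, -0.003, -1.0]]
force: [-0.6, 0.6, -0.2]
width: -0.0002
```

Call:
{"api": "send_rows", "payload": {
  "series": "0 1 0 0 0 0 -1;0 1 0 0 0 0 -1;0 0 0 0 0 0 -1"
}}

```text
clock: 6.28
eef_pos: [0.6002, -0.1424, 0.0928]
tool_rot: [[0.988, 0.152, 0.018], [0.152, -0.988, 0.002], [0.018, 0.0, -1.0]]
force: [0.9, 0.1, -0.2]
width: 0.0
```

```bash
python3 st.py;python3 snap.py wrist w6 >/dev/null
```

```text
t 6.28 lock mm [-253.5  -11.7   92.8] F lock [-0.  -0.9 -0.2] yaw err deg 0.35 tilt [0.0179 0.0024]
```

View pics/w6.png

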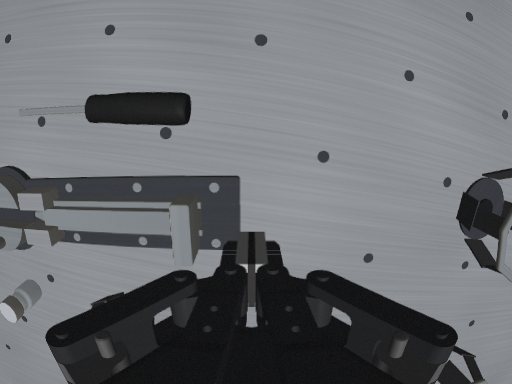

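Call:
{"api": "send_rows", "payload": {
  "series": "-0.5 0 0.5 0 -0.018 0.006 -1;0 0 0.8 0 0 0 -1;0 0 0.8 0 0 0 -1;0 0 0.4 0 0 0 -1;0 0 0 0 0 0 -1"
}}

```text
clock: 6.75
eef_pos: [0.5846, -0.1406, 0.0261]
tool_rot: [[0.99, 0.144, -0.003], [0.144, -0.99, 0.002], [-0.003, -0.003, -1.0]]
force: [-0.8, -0.2, 0.5]
width: -0.0
```

```bash
python3 st.py
```

```text
t 6.75 lock mm [-249.3    3.5   26.1] F lock [-0.1  0.8  0.5] yaw err deg -0.09 tilt [-0.0034  0.0025]
```

Call:
{"api": "send_rows", "payload": {
  "series": "0.15 -0.6 -0.25 0 0 0 -1;0 -0.5 0 0 0 0 -1;0 -0.5 0 0 0 0 -1;0 -0.5 0 0 0 0 -1;0 -0.5 0 0 0 0 -1;0 -0.5 0 0 0 0 -1;0 0 0 0 0 0 -1"
}}

```text
clock: 7.33
eef_pos: [0.574, -0.056, 0.0323]
tool_rot: [[0.989, 0.147, -0.006], [0.147, -0.989, 0.002], [-0.006, -0.003, -1.0]]
force: [0.2, 0.6, 0.0]
width: 0.0001
```

```bash
python3 st.py;python3 snap.py wrist w7 >/dev/null
```

```text
t 7.33 lock mm [-164.1    1.7   32.3] F lock [ 0.5 -0.3  0. ] yaw err deg 0.06 tilt [-0.0064  0.0018]
```

View pics/w7.png

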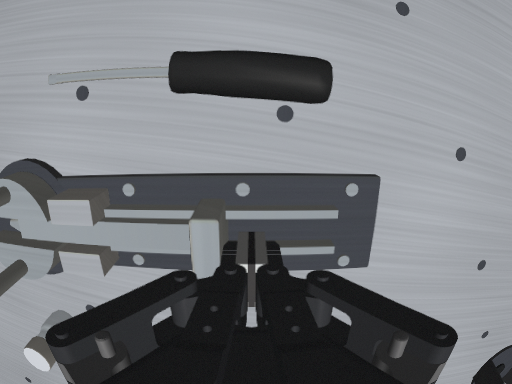

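The bar is sliding straight and the nose is entering the slot. I'll continue.

Call:
{"api": "send_rows", "payload": {
  "series": "0 -0.4 0 0 0 0 -1;0 -0.4 0 0 0 0 -1;0 -0.4 0 0 0 0 -1;0 -0.4 0 0 0 0 -1;0 -0.4 0 0 0 0 -1;0 0 0 0 0 0 -1"
}}

```text
clock: 7.88
eef_pos: [0.5669, -0.0036, 0.0327]
tool_rot: [[0.989, 0.146, -0.005], [0.146, -0.989, 0.0], [-0.004, -0.001, -1.0]]
force: [-0.2, 0.7, -0.7]
width: 0.0003
```

```bash
python3 st.py;python3 snap.py wrist w8 >/dev/null
```

```text
t 7.88 lock mm [-111.3    1.    32.7] F lock [ 0.8  0.1 -0.7] yaw err deg 0.03 tilt [-0.0046  0.0003]
```

View pics/w8.png

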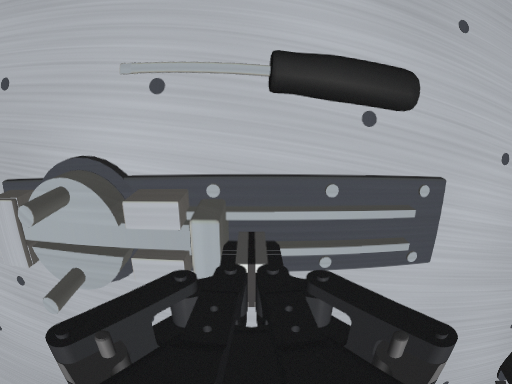

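Roughly 10 mm remains, so I'll use small steps until there is contact force.

Call:
{"api": "send_rows", "payload": {
  "series": "0 -0.2 0 0 0 0 -1;0 -0.2 0 0 0 0 -1;0 0 0 0 0 0 -1"
}}

```text
clock: 8.18
eef_pos: [0.5662, 0.0058, 0.0328]
tool_rot: [[0.989, 0.147, -0.003], [0.147, -0.989, -0.001], [-0.004, 0.001, -1.0]]
force: [-0.3, -0.6, 0.4]
width: 0.0
```

```bash
python3 st.py
```

```text
t 8.18 lock mm [-101.8    0.4   32.8] F lock [-0.5  0.4  0.4] yaw err deg 0.07 tilt [-0.0034 -0.0011]
```

Call:
{"api": "send_rows", "payload": {
  "series": "0 -0.15 0 0 0 0 -1;0 -0.15 0 0 0 0 -1"
}}

```text
clock: 8.35
eef_pos: [0.5662, 0.0063, 0.033]
tool_rot: [[0.988, 0.153, -0.002], [0.153, -0.988, -0.013], [-0.004, 0.012, -1.0]]
force: [-0.6, -22.3, -0.9]
width: 0.0001
```

```bash
python3 st.py;python3 snap.py wrist w9 >/dev/null;python3 zoom.py w9 90 310 140 320 3
```

```text
t 8.35 lock mm [-101.4    0.3   33. ] F lock [-22.    3.9  -0.9] yaw err deg 0.39 tilt [-0.0017 -0.0126]
```

View pics/w9z90.png

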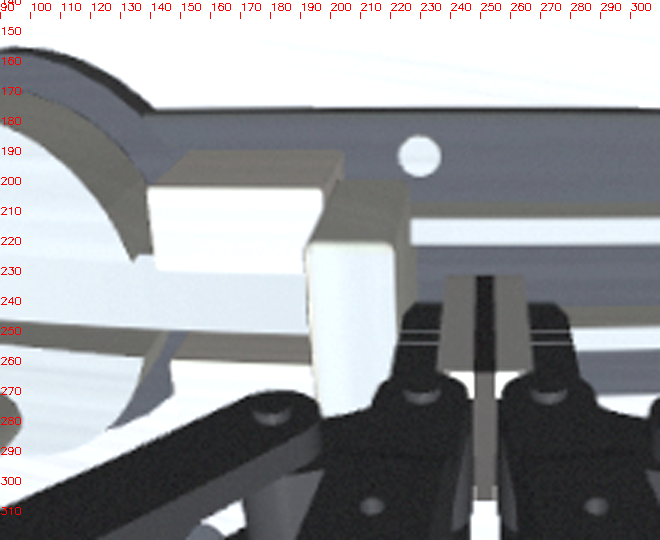

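The head is against the guide: 22 N contact, and the finger is at -101.4 as predicted. I'll back off and lift clear.

Call:
{"api": "send_rows", "payload": {
  "series": "0 0.4 0 0 0 0 -1;0 0.8 0 0 0 0 -1;0 0.5 -0.6 0 0 0 -1;0 0.5 -1 0 0 0 -1;0 0.3 -1 0 0 0 -1;1 0 -1 0 0 0 -1;1 -0.5 -1 0 0 0 -1;0 0 -1 0 0 0 -1"
}}

```text
clock: 9.07
eef_pos: [0.6184, -0.0381, 0.1714]
tool_rot: [[0.989, 0.146, -0.02], [0.146, -0.989, -0.007], [-0.02, 0.004, -1.0]]
force: [0.9, 0.2, -0.3]
width: 0.0001
```

Call:
{"api": "send_rows", "payload": {
  "series": "-1 -0.8 -0.8 0 0 0 -1;-1 -0.8 -0.8 0 0 0 -1;-1 -0.8 0 0 0 0 -1;-1 -0.8 0 0 0 0 -1;-1 -0.8 0 0 0 0 -1;0 0 0 0 0 0 -1;0 0 0 0 0 0 -1"
}}

```text
clock: 9.65
eef_pos: [0.4829, 0.0456, 0.2218]
tool_rot: [[0.99, 0.142, -0.003], [0.142, -0.99, -0.003], [-0.003, 0.003, -1.0]]
force: [1.1, 0.0, 1.1]
width: -0.0005
```

```bash
python3 st.py;python3 snap.py wrist w10 >/dev/null
```

```text
t 9.65 lock mm [-50.3  77.  221.8] F lock [-0.1 -1.1  1.1] yaw err deg -0.24 tilt [-0.0026 -0.003 ]
```

View pics/w10.png

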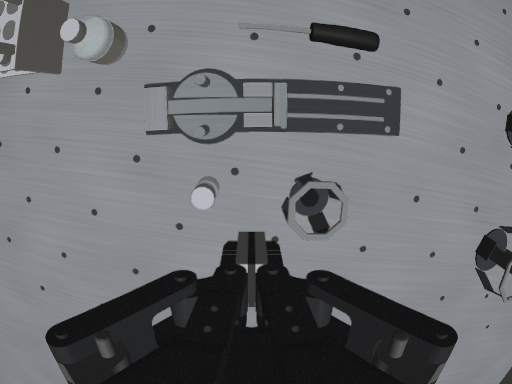

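The bar runs through the disc and under the keeper, with its head at (281,105) against the guide block. I'll check with numbers.

```bash
python3 zoom.py w10 140 300 65 145 5
```

```text
(no output)
```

View pics/w10z140.png

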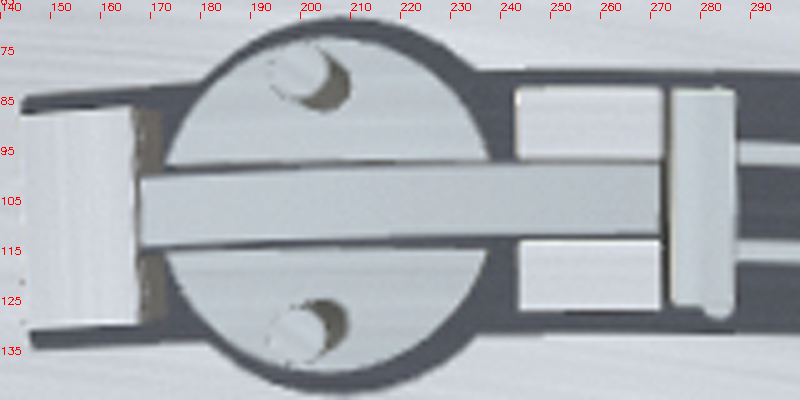

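```bash
python3 - <<'E'
from lk import *
d=load("w10.npz");f=lambda u,v,z:L(wpt(d,u,v,z))
print("guide rear",f(271,91,.034),f(271.5,120,.034))
print("head front/rear",f(274,105,.055),f(286,105,.055))
a,b=f(199,79,.066),f(199,132,.066);print("pegs",a,b,"angle",np.degrees(np.arctan2(*( (b-a)[::-1])))-90)
for p in [(173,98,.03),(237,97,.03),(173,115,.03),(236,115,.03)]: print("slot",f(*p))
print("vial",wpt(d,203,198,.055))
from station import manip
s=manip.sense();print(s["clock"],s["force"])
E
```

```text
guide rear [-73.7 -15.4] [-74.3  16.9]
head front/rear [-75.3   0.6] [-87.8   0.4]
pegs [ -0.  -26.8] [ 1.  27.1] angle -1.062879535417764
slot [ 36.5 -10.6]
slot [-36.3  -9. ]
slot [37.  9.]
slot [-35.   11.3]
vial [0.45247761 0.09346919 0.055     ]
9.7 [-1.85763836  0.19751906 -0.05692663]
```

Head front face is at -75 mm, flush with the guide (-74). The disc is at about -1.5° and the hand is clear, so I'm handing in.

```bash
python3 -c "
from station import manip
print(manip.sign_off())"
```

```text
the job is handed in; nothing more can be done
None
```

I locked the platform and handed the job in at 9.7 s. I turned the disc clockwise by peg_a from about 1.10 rad to about -0.03 rad, then pushed the bar by its head until it stopped. The hand-in reports no verdict, so these are my own last checks:

- **Bar:** the head's front face is at lock x -75.3 mm and the guide's rear face at about -74 mm, equal within measuring error. That puts the nose at about +76 mm, but I worked this out from the head because the nose tip is under the keeper. I felt the stop as a 22 N contact.
- **Disc:** the last view gives about -1.1° from the pegs and -1.3 to -1.8° from the slot edges. All are well inside the 7.4° (0.13 rad) limit.
- **Hand:** it is 0.22 m above the table with force readings near zero.
- **Bystanders:** the vial measured the same place as before. I checked the others only by eye in that view; nothing looked shifted. Clamp_mid and clamp_large were only partly in it, and I stayed away from both.

No check failed. The first camera measurements of the lock differed by up to about 5 mm between the scene, side and wrist cameras. I used the wrist camera's, which matched the given sizes best.

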